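Seat and hold the moisture-trap cap

ROBOT

A 7-joint arm with a two-finger parallel gripper is mounted at the origin on the work surface. World frame = base frame: x ahead of the robot, y to its left, z up, the work surface at z = 0. Lengths are in mm, angles in rad, forces in N, time in s.
With the tool pointing down it reaches from about 350 to 900 mm from the base axis. Payload 19.9 kg.
Tool frame: the origin (TCP) lies midway between the tips of the shut fingers; the grasp point (between the pads) lies 19 mm behind it; z points along the fingers, y is the line along which they close (so a half turn about z gives the same grasp; the last joint's range is limited). The gripper opens to 94 mm and grips with 3 to 60 N. Pads are 16 mm wide; open, the fingers measure 119 mm over their backs; the gripper's body (75 mm by 177 mm) begins 78 mm behind the grasp point.
Start: joints at [1.121, 0.417, -0.01, 1.614, 0.005, 1.111, -0.053], TCP at [248.434, -573.48, 205.425] pointing down, gripper open.
Joint ranges: [-2.81, 2.81], [-0.39, 2.02], [-1.27, 1.25], [0.06, 2.57], [-1.19, 4.33], [0.19, 2], [-2.82, 2.82]. Speed limits (rad/s): [1.89, 1.89, 2.39, 2.39, 3.01, 3.01, 3.01].

INTERFACE

Orientations are given as a 3x3 rotation matrix whose columns are the frame's x, y, z axes.
In Python, from plant import telemetry, optics, order gives the robot as it stands.
- The arm moves only by the tool apply_moves, never from a script. Its argument "targets" is a list of rows, each a list of 3 entries, a list of its own where there are three numbers: the finger opening in mm, from 0 to 94, then the shift along the tool's x, y, z in mm, then the turn, a rotation vector about the tool's x, y, z in degrees. A call has 1 to 10 rows; each row is the pose to reach, as a shift and turn from the pose commanded when the call began, along the tool's axes at that moment; what a row does not reach only later rows make up. A row lasts 1/8 s, in which the tool goes at most 62.5 mm and 10.7 degrees, less where a joint would pass 70% of its speed; a pose out of reach is approached as far as the arm can. A call with a gripper value outside its range is refused whole. The fingers move at their own pace and stop on an object; "squeeze" is the grip in N (left out, the last holds). Time passes only in rows, so rows that repeat a pose let the fingers close. It gives the time, the measured TCP pose, the force, the opening and the grip force at its end, in the units of the state.
- telemetry.sense(): the state, without advancing time (a new reading comes with each control period).
- optics.camera(name): name is "scene" or "top"; returns the picture (400x640x3 uint8, red, green, blue); there is no depth.
- optics.camera_model(name): a dict with "camera_matrix" (3x3 intrinsics, pixels), "R" (3x3) and "t" (3): a world point X has camera coordinates R X + t. Camera axes: x right, y down, z forward; pixel columns grow to the right and rows downward; lengths in mm; the calibration is good to about 2 mm. A picture is of the moment at which its call begins. camera_model takes no time and is no camera call.
- order.finish_job(): hands the job in; it is judged then, once.
The state is a dict: "time": time; "qpos": joint angles; "qvel": joint speeds; "joint_efforts": joint torques, N m; "position": TCP position; "eef_rot": TCP orientation; "wrist_force": force on the tool from outside, world axes, zero at the start; "ft_torque": the same for the moment, N m; "grip_width": finger opening in mm; "gripper_force": force on a finger pad.
Only numpy, scipy, OpenCV 4.12 (cv2) and the standard library are available. Lean on these libraries where they do the work, as an engineer would, in place of code of your own. Each camera call takes 0.05 s, during which the arm holds its last target. There are 200 camera calls.

TASK

Push the vacuum line's moisture trap (the squat metal pot) along the bench until it sits fully back in its horseshoe holder. Then turn its knurled cap until the keyways hidden inside drop over the pins on the neck, push the cap down against its spring until it is fully home, and finish while still holding it pushed home. Keep the pot upright on the bench and leave the other things alone.

Things in the scene. Friction and masses are not known exactly. Their poses are not given: they have to be found in the camera images.
- trap: moisture trap: loose round cast-metal pot, 136 mm diameter, 70 mm high, about 0.8 kg, upright on the bench; origin at the centre of its underside, z up. A brass hose barb sticks out along its own -y to 104 mm from the axis, 44 mm up (clears the holder's walls).
- neck (a point): point on the pot's axis on the ledge (52 mm diameter, 80 mm above the bench) from which the 32 mm neck rises 33 mm. Three pins 6 mm thick stick out of the neck to 20 mm radius, 120 degrees apart, one along this point's x axis; their tops are 18 mm above the ledge. The neck ends in a sprung plunger.
- cap_center (a point): centre of the loose knurled steel cap on the neck: round collar, 54 mm diameter, 42 mm high, closed on top, 0.14 kg, 1.5 mm play. Inside are three hidden keyways 12 mm wide, 120 degrees apart; where they lie cannot be seen, and is not told. At the start the cap stands on the pins, this centre 39 mm above the ledge.
- cap: the same cap, origin at the centre of its lower rim. A turn of 0.3 to 1.8 rad, either way, brings the keyways over the pins (within 0.1 rad); the cap then drops 9 mm onto the sprung plunger, and a push rising from 3 to 9 N takes it 9 mm further to fully home, rim on the ledge (cap centre 21 mm above it). Let go, it springs back up.
- holder: holder: low horseshoe of dark steel bolted to the bench, walls 22 mm high, 8 mm thick, inner radius 70.5 mm, open to its own +y with lips flaring from 141 to 195 mm wide, ending 50 mm out from the centre. Origin at bench level at the seat's centre, where the pot's axis belongs. No floor: the pot slides in on the bench along the holder's -y.
- bowl: bystander, leave alone: grey mixing bowl, 130 mm wide, 60 mm high, origin under its centre
- tin: bystander, leave alone: metal tin, 68 mm diameter, 110 mm high, origin under its centre
- rasp: bystander, leave alone: rasp with a wooden handle, 275 mm long, 28 mm high, lying along its own x, origin near the joint of blade and handle
There are look-alikes about, which are no part of the job. There is more than one size of the trap; the one meant has the size given above.

How it is judged:
By the outcome, as a careful person would: the job done as asked, in the order asked, and still so for the second after the job is handed in, while the arm keeps its last pose, push and grip.
It also fails if it takes over 64 s, if anything falls off the work surface, if the arm or the gripper's body presses on something with over 40 N, if the wrist force passes 120 N, or if a joint passes its speed limit or range.

## Working session

There is one attempt and no reset: what is moved stays moved. The work goes in short steps, Python scripts to look and compute and a tool call to move; the robot and the scene stay as the last step left them, time stands still between calls to the robot, and variables do not carry over. Pictures are saved under pics/ and viewed, at most 10 in all, crops included, and the job is handed in when it is done.

Besides the shell and the picture viewer there is one more tool, called by a JSON object that holds its "fn" and its "kwargs". apply_moves: Moves the arm, as the interface text tells. Its arguments: {"type":"object","properties":{"targets":{"type":"array","items":{"type":"array"}},"squeeze":{"type":"number"}},"required":["targets"]}

```bash
mkdir -p pics; python3 - <<'E'
from plant import telemetry, optics
import cv2,numpy as np
for n in("scene","top"):
    im=optics.camera(n); cv2.imwrite(f"pics/{n}0.png",im[:,:,::-1]); m=optics.camera_model(n)
    R=np.array(m["R"]);t=np.array(m["t"]);print(n,np.round(m["camera_matrix"],1).tolist(),np.round(R,3).tolist(),np.round(-R.T@t))
s=telemetry.sense();print(s["time"],s["position"],np.round(s["eef_rot"],3))
E
```

```text
scene [[519.7, 0.0, 317.5], [0.0, 519.7, 207.5], [0.0, 0.0, 1.0]] [[0.508, 0.861, -0.011], [0.666, -0.402, -0.628], [-0.545, 0.312, -0.778]] [1208. -407. 1073.]
top [[444.4, 0.0, 320.0], [0.0, 444.4, 205.7], [0.0, 0.0, 1.0]] [[0.022, -1.0, 0.02], [-0.98, -0.026, -0.195], [0.196, -0.015, -0.981]] [ 295.  -13. 1188.]
0.1 [ 248.32375472 -573.22117301  204.92048249] [[ 0.918  0.398 -0.   ]
 [ 0.398 -0.918  0.001]
 [-0.    -0.001 -1.   ]]
```

View pics/scene0.png

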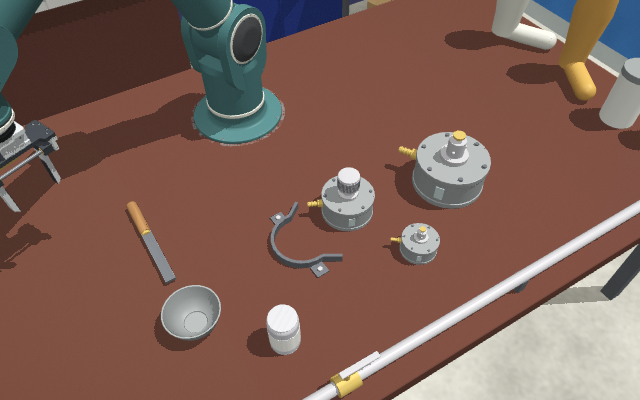

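View pics/top0.png

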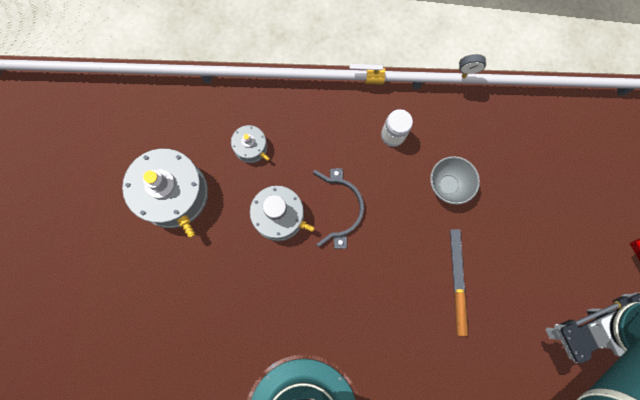

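The scene picture shows the trap with the knurled cap at (348,200) and the horseshoe at (303,240). In the top view the trap is at (276,213), its cap at (275,207), its barb at (308,227), and the holder at about (335,208), opening to the left towards the pot.

```bash
cat > h.py <<'E'
import numpy as np,cv2
from plant import telemetry, optics
def ray(n,uv,z):
    m=optics.camera_model(n);K=np.array(m["camera_matrix"]);R=np.array(m["R"]);t=np.array(m["t"]).ravel()
    uv=np.atleast_2d(uv).astype(float);d=np.c_[(uv-K[:2,2])/[K[0,0],K[1,1]],np.ones(len(uv))]@R
    c=-R.T@t;return (c+d*((z-c[2])/d[:,2])[:,None])[:,:2]
def proj(n,X):
    m=optics.camera_model(n);p=(np.atleast_2d(X)@np.array(m["R"]).T+np.array(m["t"]).ravel())@np.array(m["camera_matrix"]).T
    return p[:,:2]/p[:,2:]
def circ(P):
    A=np.c_[2*P,np.ones(len(P))];s=np.linalg.lstsq(A,(P**2).sum(1),rcond=None)[0]
    return s[:2],np.sqrt(s[2]+s[:2]@s[:2])
def grey(im):
    h=cv2.cvtColor(im,cv2.COLOR_RGB2HSV);return ((h[...,1]<90)).astype(np.uint8)*255
E
python3 - <<'E'
from h import *
ims={n:cv2.imread(f"pics/{n}0.png")[:,:,::-1].copy() for n in("scene","top")}
for n in ims:
    g=grey(ims[n]); k,l,st,ce=cv2.connectedComponentsWithStats(g)
    for i in range(1,k):
        if 60<st[i,4]<6000: print(n,i,st[i],ce[i].round(1),ray(n,ce[i],0).round())
for n,b in(("top",(225,130,150,130)),("scene",(250,150,150,130))):
    x,y,w,h=b; a=ims[n][y:y+h,x:x+w]; cv2.imwrite(f"pics/c_{n}.png",cv2.resize(np.hstack([a,cv2.cvtColor(grey(a),cv2.COLOR_GRAY2RGB)]),None,fx=2.6,fy=4.5 if 0 else 2.6,interpolation=0)[:,:,::-1])
a=cv2.imread("pics/c_top.png");b=cv2.imread("pics/c_scene.png");cv2.imwrite("pics/c.png",np.vstack([a[:,:780],b[:,:780]])[:600*2]); cv2.imwrite("pics/c.png",cv2.resize(cv2.imread("pics/c.png"),(680,590)))
E
```

```text
scene 1 [ 16   0  68  41 357] [50.   6.5] [[-952. -358.]]
scene 4 [188   0  53  33 274] [217.2  20.5] [[-517.  159.]]
scene 5 [341   0  28  18 322] [352.9   6.9] [[-329.  645.]]
scene 6 [ 491    0   80   50 2732] [528.5  23.6] [[ 107. 1132.]]
scene 40 [ 229   13   34   52 1307] [245.6  38.6] [[-353.  199.]]
scene 122 [ 588   41   52   88 2738] [618.7  86.6] [[ 526. 1113.]]
scene 184 [262  87  23  49 158] [277.1 112.5] [[ 63. 109.]]
scene 188 [205  90  60  30 345] [237.5 110.8] [[-9.  6.]]
scene 205 [   0  104   61  108 2613] [ 25.  149.7] [[-177. -603.]]
scene 221 [206 117  65  25 450] [236.2 133.2] [[ 82. -40.]]
scene 247 [ 412  132   79   77 4756] [450.1 170.1] [[531. 410.]]
scene 251 [215 140  41   7  85] [234.2 143.3] [[118. -64.]]
scene 253 [ 321  167   54   65 2702] [347.3 200.5] [[476. 104.]]
scene 254 [ 339  199  301  181 4667] [487.  296.4] [[887. 225.]]
scene 255 [ 270  201   73   77 1221] [299.8 247.4] [[543. -80.]]
scene 256 [ 399  223   41   42 1341] [419.  243.6] [[687. 182.]]
scene 257 [140 230  37  54 637] [158.6 257.3] [[ 389. -394.]]
scene 259 [ 160  285   61   56 2664] [190.6 312.3] [[ 571. -383.]]
scene 260 [ 266  304   35   51 1453] [283.3 329.1] [[ 717. -220.]]
scene 261 [302 382  37  18 368] [323.9 392.6] [[ 885. -215.]]
top 2 [381 109  32  38 909] [396.4 127.3] [[ 765. -243.]]
top 3 [ 230  125   38   39 1086] [248.6 143.4] [[705. 173.]]
top 4 [ 122  148   87   81 5117] [164.6 187.7] [[572. 394.]]
top 5 [ 430  156   50   49 1942] [454.6 179.9] [[ 616. -403.]]
top 6 [313 168  52  81 948] [340.8 207.5] [[530. -88.]]
top 7 [ 249  185   55   57 2422] [276.4 212.6] [[511.  87.]]
top 8 [450 229  15  64 677] [456.9 259.2] [[ 396. -401.]]
top 9 [ 545  292   95  108 3569] [595.6 338.9] [[ 198. -757.]]
top 15 [248 356  59  44 263] [271.6 371.9] [[101.  82.]]
top 18 [322 362  29  24  73] [340.4 375.5] [[ 95. -93.]]
top 21 [272 382  62  18 299] [302.7 389.2] [[61.  2.]]
```

View pics/c.png

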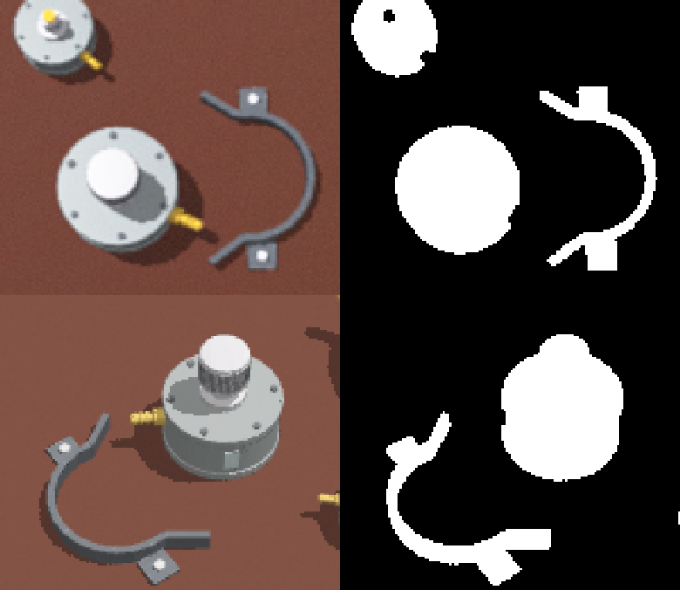

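The crops show clean grey masks for the pot, cap and horseshoe. The pot's circle is centred about 60 px left of the holder in the top view, and the lips open towards it.

```bash
cat > fit.py <<'E'
from h import *
from scipy.optimize import least_squares
def comp(g,c):
    k,l,st,ce=cv2.connectedComponentsWithStats(g); i=1+np.argmin(np.hypot(*(ce[1:]-c).T)+1e3*(st[1:,4]<300)); return (l==i).astype(np.uint8)
def edge(m): return max(cv2.findContours(m,cv2.RETR_EXTERNAL,cv2.CHAIN_APPROX_NONE)[0],key=len)[:,0]
def fixr(P,r,x0): return least_squares(lambda c:np.hypot(*(P-c).T)-r,x0,loss='soft_l1',f_scale=1.5)
E
python3 - <<'E'
from fit import *
T=cv2.imread("pics/top0.png")[:,:,::-1].copy();S=cv2.imread("pics/scene0.png")[:,:,::-1].copy()
e=edge(comp(grey(T),(276,213)));e=e[e[:,1]<215];P=ray("top",e,70);print("pot",circ(P),fixr(P,68,P.mean(0)).x)
for n,I,b in(("top",T,(250,185,55,57)),("scene",S,(321,160,54,40))):
    g=I.min(2);x,y,w,h=b;m=np.zeros_like(g);m[y:y+h,x:x+w]=(g[y:y+h,x:x+w]>(215))*1
    k,l,st,ce=cv2.connectedComponentsWithStats(m);i=1+st[1:,4].argmax();e=edge((l==i).astype(np.uint8));P=ray(n,e,140);print("cap",n,circ(P),st[i])
H=comp(grey(T),(341,207));e=edge(H);P=ray("top",e,22)
q=P[(e[:,0]>345)];
# outer right arc
f=fixr(q,78.5,np.array([530,-70]));r=np.hypot(*(P-f.x).T);print("holder",f.x,circ(q))
a=P-f.x;ang=np.degrees(np.arctan2(a[:,1],a[:,0]));
inn=P[(abs(r-70.5)<4)];g=fixr(inn,70.5,f.x);print("inner",g.x,len(inn))
lip=e[(e[:,0]<322)];pl=ray("top",lip,22);
far=[pl[lip[:,1]<200],pl[lip[:,1]>200]];tips=[x[np.argmax(x[:,1])] for x in far];print("tips",tips,[len(x) for x in far])
d=np.mean(tips,0)-g.x;print("dir +y",d,np.linalg.norm(d),np.degrees(np.arctan2(d[1],d[0])), "perp", np.degrees(np.arctan2(*(np.subtract(*tips)[::-1]))))
# bolts tabs
h=cv2.cvtColor(T,cv2.COLOR_RGB2HSV)
m=((h[...,0]>18)&(h[...,0]<35)&(h[...,1]>140)&(h[...,2]>90)).astype(np.uint8);m[:,:290]=0;m[:,330:]=0;m[:200]=0;m[250:]=0
e=np.argwhere(m)[:,::-1];print("barb",ray("top",e,44).mean(0),ray("top",e[[e[:,0].argmax()]],44))
E
```

```text
pot (array([501.23498088,  81.77490465]), np.float64(69.01176686523915)) [502.49511078  81.8209668 ]
cap top (array([489.06107374,  97.23299332]), np.float64(38.70703912728475)) [251 189  34  47 809]
cap scene (array([505.41753064,  83.53143802]), np.float64(24.440269074450576)) [339 168  21  15 262]
holder [523.76416188 -65.61902871] (array([519.73944352, -55.51273118]), np.float64(87.13354219189608))
inner [525.43332633 -65.6555369 ] 76
tips [array([626.96568387,  -9.55745758]), array([425.49599558, -22.58104375])] [20, 12]
dir +y [ 0.79751339 49.58628623] 49.59269916155596 89.07857160414724 perp 3.698619615996452
barb [469.30515824   4.33667066] [[467.15563816 -13.52978146]]
```

```bash
cat >> h.py <<'E'
def plan(x,y,z,txdeg):
    s=telemetry.sense();R=np.array(s["eef_rot"]);d=R.T@(np.array([x,y,z])-s["position"])
    a=np.degrees(np.arctan2(R[1,0],R[0,0]));print("shift",d.round(1),"turn z",-((txdeg-a+180)%360-180), "at",np.round(s["position"],1),"t",s["time"],"F",np.round(s["wrist_force"],1))
E
python3 -c "
from h import *
print(ray('top',[[336,173.2],[340,242.8]],6))
plan(493,183,205,96)"
```

```text
[[624.15400152 -73.09095651]
 [432.06808141 -86.73146913]]
shift [ 5.251e+02 -5.966e+02  5.000e-01] turn z -72.57493735399365 at [ 248.3 -573.2  204.9] t 0.1 F [-0.3  0.1  0.1]
```

{"fn": "apply_moves", "kwargs": {"targets": [[70,[40,-46,0],[0,0,-6]],[70,[80,-92,0],[0,0,-12]],[70,[120,-136,0],[0,0,-18]],[70,[160,-182,0],[0,0,-24]],[70,[200,-227,0],[0,0,-30]],[70,[240,-273,0],[0,0,-36]],[70,[280,-318,0],[0,0,-42]],[70,[320,-364,0],[0,0,-48]],[70,[360,-409,0],[0,0,-54]],[70,[400,-454,0],[0,0,-60]]]}}

```text
time: 1.35
position: [435.2, 3.9, 205.6]
eef_rot: [[0.111, 0.994, 0.0], [0.994, -0.111, -0.0], [-0.0, 0.0, -1.0]]
wrist_force: [1.3, -0.7, 1.0]
grip_width: 70.2
gripper_force: 0.0
```

```bash
python3 -c "
from h import *
plan(493,183,205,96);print(telemetry.sense()['qpos'])"
```

```text
shift [184.4  37.5   0.5] turn z -12.399329331083663 at [435.2   3.9 205.6] t 1.35 F [ 1.3 -0.7  1. ]
[ 0.48421668  0.10204906 -0.59393591  2.04358858  0.06752313  1.01408739
 -0.25469401]
```

{"fn": "apply_moves", "kwargs": {"targets": [[70,[46,9,0],[0,0,-4]],[70,[92,19,0],[0,0,-8]],[70,[138,28,0],[0,0,-12]],[70,[184,37,0],[0,0,-12.4]],[70,[184,37,40],[0,0,-12.4]],[70,[184,37,80],[0,0,-12.4]],[70,[184,37,120],[0,0,-12.4]],[70,[184,37,157],[0,0,-12.4]],[70,[184,37,157],[0,0,-12.4]]]}}

```text
time: 2.48
position: [491.2, 180.3, 46.6]
eef_rot: [[-0.102, 0.995, -0.004], [0.995, 0.102, -0.001], [-0.0, -0.004, -1.0]]
wrist_force: [0.5, -0.0, 0.9]
grip_width: 69.8
gripper_force: 0.0
```

```bash
python3 - <<'E'
from h import *
a=optics.camera("top")[130:260,200:400];b=optics.camera("scene")[120:290,250:450]
cv2.imwrite("pics/p1.png",cv2.resize(np.vstack([a,b]),None,fx=2,fy=2)[:,:,::-1])
plan(525-.06*71,-65.5+71,48,96)
E
```

```text
shift [-177.4    9.7    1.3] turn z -0.16157041780101622 at [493.1 181.   49.4] t 2.575 F [-0.4 -0.9 -0.2]
```

View pics/p1.png

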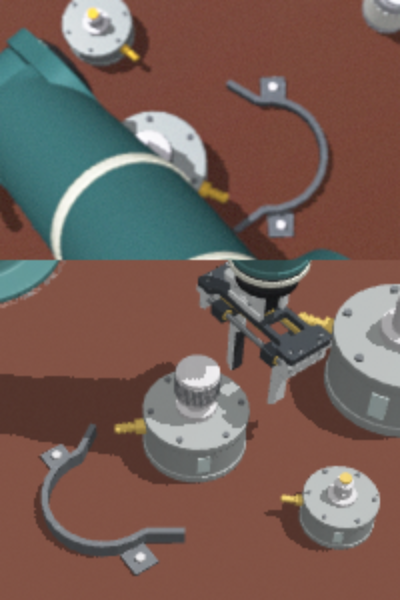

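The top view shows the arm over the pot. In the scene view the fingers stand behind the pot (scene crop around (255,350)), opposite the holder, with the cap clear. I'll start the push.

{"fn": "apply_moves", "kwargs": {"targets": [[70,[-15,1,0],[0,0,0]],[70,[-28,2,0],[0,0,0]],[70,[-36,3,0],[0,0,0]],[70,[-44,4,0],[0,0,0]],[70,[-54,5,0],[0,0,0]],[70,[-64,6,0],[0,0,0]],[70,[-74,7,0],[0,0,0]],[70,[-84,8,0],[0,0,0.5]],[70,[-94,9,0],[0,0,1]],[70,[-100,9,0],[0,0,2]]]}}

```text
time: 3.82
position: [512.6, 82.1, 49.1]
eef_rot: [[-0.066, 0.998, 0.002], [0.998, 0.066, 0.001], [0.001, 0.002, -1.0]]
wrist_force: [1.0, 5.6, 1.3]
grip_width: 70.0
gripper_force: 3.4
```

```bash
python3 - <<'E'
from fit import *
T=optics.camera("top");S=optics.camera("scene")
cv2.imwrite("pics/p2.png",cv2.resize(np.vstack([T[130:260,200:400],S[120:290,250:450]]),None,fx=2,fy=2)[:,:,::-1])
plan(521,0.5,48,94)
E
```

```text
shift [-81.4   3.1   1. ] turn z -0.24564679682970336 at [512.6  81.5  49. ] t 3.925 F [ 1.5 -0.2  0.7]
```

View pics/p2.png

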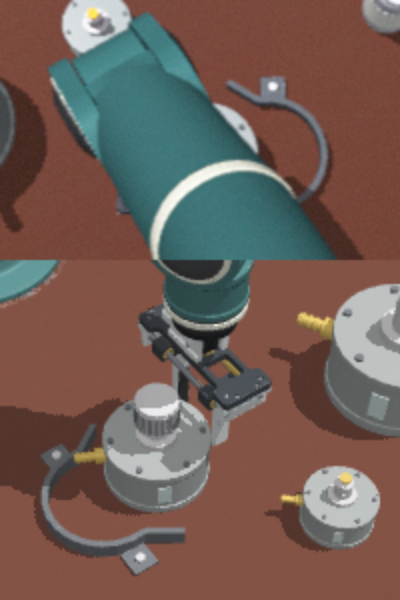

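The scene crop shows the pot moved into the horseshoe's mouth, upright, with the fingers behind it and the barb above the wall. I'll keep pushing.

{"fn": "apply_moves", "kwargs": {"targets": [[70,[-10,0.5,0],[0,0,0]],[70,[-20,1,0],[0,0,0]],[70,[-30,1,0],[0,0,0]],[70,[-40,1.5,0],[0,0,0]],[70,[-50,2,0],[0,0,0]],[70,[-58,2,0],[0,0,0]],[70,[-64,2.5,0],[0,0,0]],[70,[-69,3,0],[0,0,0]],[70,[-73,3,0],[0,0,0]],[70,[-76,3,0],[0,0,0]]]}}

```text
time: 5.18
position: [521.2, 7.8, 49.2]
eef_rot: [[-0.068, 0.998, 0.003], [0.998, 0.068, 0.002], [0.002, 0.003, -1.0]]
wrist_force: [4.2, 10.5, 1.5]
grip_width: 70.0
gripper_force: 5.9
```

{"fn": "apply_moves", "kwargs": {"targets": [[70,[-2,0,0],[0,0,0]],[70,[-4,0,0],[0,0,0]]]}}

```text
time: 5.42
position: [521.5, 3.9, 49.2]
eef_rot: [[-0.068, 0.998, 0.003], [0.998, 0.068, 0.002], [0.002, 0.003, -1.0]]
wrist_force: [5.8, 11.1, 0.2]
grip_width: 70.3
gripper_force: 5.8
```

{"fn": "apply_moves", "kwargs": {"targets": [[70,[-1.5,0,0],[0,0,0]],[70,[-3,0,0],[0,0,0]],[70,[-3,0,0],[0,0,0]]]}}

```text
time: 5.8
position: [521.8, 0.7, 49.2]
eef_rot: [[-0.068, 0.998, 0.003], [0.998, 0.068, 0.002], [0.002, 0.003, -1.0]]
wrist_force: [6.3, 8.8, 1.0]
grip_width: 70.2
gripper_force: 5.3
```

```bash
python3 - <<'E'
from fit import *
S=optics.camera("scene")
g=S.min(2);m=np.zeros_like(g);x,y=328,172
# cap top bright disc in scene
x0,y0,w,h=300,160,60,45;m[y0:y0+h,x0:x0+w]=g[y0:y0+h,x0:x0+w]>215
k,l,st,ce=cv2.connectedComponentsWithStats(m)
for i in range(1,k):
  if st[i,4]>100: e=edge((l==i).astype(np.uint8));print("cap",circ(ray("scene",e,140)),st[i])
cv2.imwrite("pics/p3.png",cv2.resize(S[150:290,250:390],None,fx=4,fy=4)[:,:,::-1])
plan(521,0.5,48,94)
E
```

```text
shift [-0.1 -0.8  1.2] turn z -0.10657899428952078 at [521.7   0.7  49.2] t 5.85 F [ 6.3 10.   0.4]
```

View pics/p3.png

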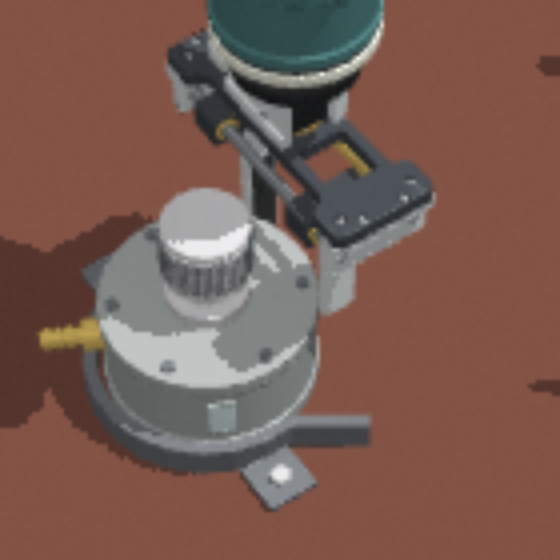

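The scene crop shows the pot nearly seated, inside the horseshoe and upright, with its cap top at about full-image (301,204). I'll push in small steps to the stop.

{"fn": "apply_moves", "kwargs": {"targets": [[70,[-1,1,0],[0,0,0]],[70,[-2,1.5,0],[0,0,0]],[70,[-3,2,0],[0,0,0]],[70,[-3,2,0],[0,0,0]]]}}

```text
time: 6.35
position: [522.6, -2.5, 48.9]
eef_rot: [[-0.068, 0.998, 0.0], [0.998, 0.068, 0.001], [0.001, 0.0, -1.0]]
wrist_force: [-2.7, 8.2, 5.1]
grip_width: 70.5
gripper_force: 4.9
```

```bash
python3 -c "
from h import *
print(ray('scene',[[301.5,204.5]],140));plan(525,-65,200,94)"
```

```text
[[526.6298987  -60.39728844]]
shift [ -62.4   -1.8 -151.2] turn z -0.1207511304864397 at [522.6  -2.5  48.9] t 6.35 F [-2.7  8.2  5.1]
```

{"fn": "apply_moves", "kwargs": {"targets": [[70,[-1,0,0],[0,0,0]],[70,[-2,0,0],[0,0,0]],[70,[-2,0,0],[0,0,0]]]}}

```text
time: 6.72
position: [523.0, -3.8, 48.9]
eef_rot: [[-0.068, 0.998, 0.001], [0.998, 0.068, 0.002], [0.002, 0.001, -1.0]]
wrist_force: [-0.6, 12.2, 4.4]
grip_width: 69.8
gripper_force: 6.4
```

{"fn": "apply_moves", "kwargs": {"targets": [[70,[-1,0,0],[0,0,0]],[70,[-2,0,0],[0,0,0]],[70,[-2,0,0],[0,0,0]]]}}

```text
time: 7.1
position: [523.5, -4.2, 49.2]
eef_rot: [[-0.069, 0.998, 0.002], [0.998, 0.069, 0.004], [0.004, 0.002, -1.0]]
wrist_force: [-0.1, 20.1, 5.1]
grip_width: 69.8
gripper_force: 9.7
```

The pot is hard against the stop. Backing off, rising and looking.

{"fn": "apply_moves", "kwargs": {"targets": [[70,[3,0,0],[0,0,0]],[70,[12,0,0],[0,0,0]],[80,[24,0,0],[0,0,0]],[90,[24,0,-50],[0,0,0]],[94,[24,0,-100],[0,0,0]],[94,[24,0,-150],[0,0,0]],[94,[70,0,-150],[0,0,0]],[94,[130,0,-150],[0,0,0]],[94,[130,0,-150],[0,0,0]]]}}

```text
time: 8.22
position: [513.1, 127.3, 198.8]
eef_rot: [[-0.073, 0.997, 0.0], [0.997, 0.073, 0.001], [0.001, 0.0, -1.0]]
wrist_force: [0.3, -1.2, -0.0]
grip_width: 94.5
gripper_force: 0.0
```

```bash
python3 - <<'E'
from fit import *
T=optics.camera("top");S=optics.camera("scene")
a=T[150:260,290:400];b=S[150:270,250:370]
cv2.imwrite("pics/p4.png",np.hstack([cv2.resize(a,(400,400)),cv2.resize(b,(400,400))])[:,:,::-1])
for n,I,c in(("top",T,proj("top",[[525,-65,140]])[0]),("scene",S,proj("scene",[[525,-65,140]])[0])):
    x0,y0=(c-20).astype(int);g=I.min(2);m=np.zeros_like(g);m[y0:y0+40,x0:x0+40]=g[y0:y0+40,x0:x0+40]>210
    k,l,st,ce=cv2.connectedComponentsWithStats(m)
    for i in range(1,k):
      if st[i,4]>100: e=edge((l==i).astype(np.uint8));print(n,circ(ray(n,e,140)),st[i])
plan(525,-65,200,94)
E
```

```text
top (array([527.58000507, -68.47205674]), np.float64(25.77549258738997)) [326 187  22  21 380]
scene (array([529.62300566, -67.45112441]), np.float64(24.566883869740366)) [289 198  22  18 303]
shift [-188.3   -1.8   -1.6] turn z -0.0852618789580788 at [513.9 123.  198.3] t 8.325 F [-0.  -0.9 -0.3]
```

View pics/p4.png

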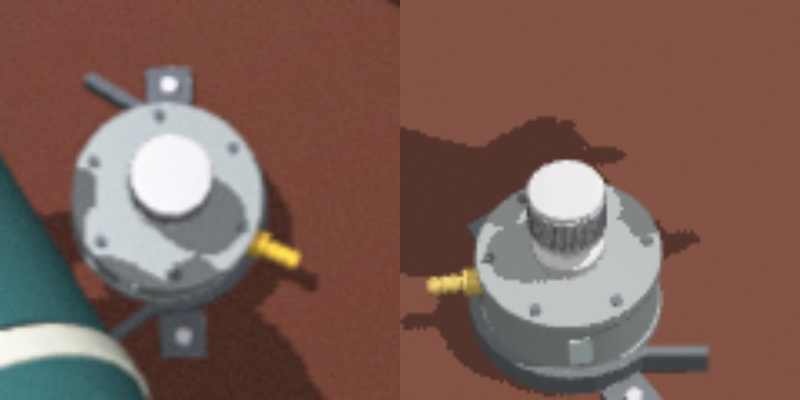

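The pot is seated in the horseshoe, with the cap at about (528,-68) in world coordinates. Moving over the cap and gripping it.

{"fn": "apply_moves", "kwargs": {"targets": [[94,[-50,0,0],[0,0,0]],[94,[-100,0,0],[0,0,0]],[94,[-150,0,0],[0,0,0]],[94,[-180,0,0],[0,0,0]],[94,[-191.5,0,0],[0,0,0]],[94,[-191.5,0,0],[0,0,0]],[94,[-191.5,0,30],[0,0,0]],[94,[-191.5,0,60],[0,0,0]],[94,[-191.5,0,85],[0,0,0]],[94,[-191.5,0,93],[0,0,0]]]}}

```text
time: 9.57
position: [526.4, -67.2, 104.4]
eef_rot: [[-0.068, 0.998, -0.002], [0.998, 0.068, 0.001], [0.001, -0.002, -1.0]]
wrist_force: [0.7, -0.1, 0.0]
grip_width: 93.7
gripper_force: 0.0
```

{"fn": "apply_moves", "kwargs": {"targets": [[60,[0,0,0],[0,0,0]],[60,[0,0,0],[0,0,0]],[50,[0,0,0],[0,0,0]],[50,[0,0,0],[0,0,0]],[50,[0,0,0],[0,0,0]],[50,[0,0,0],[0,0,0]]], "squeeze": 15}}

```text
time: 10.32
position: [527.0, -68.8, 105.6]
eef_rot: [[-0.067, 0.998, 0.0], [0.998, 0.067, -0.0], [-0.0, 0.0, -1.0]]
wrist_force: [-0.9, -0.4, 1.5]
grip_width: 54.3
gripper_force: 15.0
```

```bash
python3 -c "
from h import *
plan(528,-68,106,94);s=telemetry.sense();print(s['qpos'],s['wrist_force'],s['grip_width'])"
```

```text
shift [ 0.7  1.  -0.4] turn z -0.18298741586647793 at [527.  -68.8 105.6] t 10.325 F [-0.9 -0.4  1.5]
[ 0.56563836  0.44080016 -0.60802877  1.91954399  0.32217252  0.87865057
 -0.13942511] [-0.91151583 -0.37025318  1.47487625] 54.30004500182134
```

{"fn": "apply_moves", "kwargs": {"targets": [[50,[0,0,1],[0,0,0]],[50,[0,0,2],[0,0,4]],[50,[0,0,2],[0,0,8]],[50,[0,0,2],[0,0,12]],[50,[0,0,2],[0,0,16]]], "squeeze": 30}}

```text
time: 10.95
position: [526.9, -68.7, 103.3]
eef_rot: [[0.213, 0.977, -0.0], [0.977, -0.213, 0.0], [0.0, -0.0, -1.0]]
wrist_force: [-0.4, -0.1, -1.7]
grip_width: 53.7
gripper_force: 30.0
```

```bash
cat > s.py <<'E'
from h import *
s=telemetry.sense();R=s["eef_rot"];print(np.round(s["position"],1),np.round(s["wrist_force"],1),"tq",np.round(s["ft_torque"],2),"yaw",round(np.degrees(np.arctan2(R[1][0],R[0][0])),1),"q7",round(s["qpos"][6],2),s["time"],s["grip_width"],s["gripper_force"])
E
python3 s.py
```

```text
[526.9 -68.7 103.3] [-0.4 -0.1 -1.7] tq [-0.01 -0.07 -0.02] yaw 77.7 q7 -0.39 10.95 53.741394741015064 29.99800988472998
```

{"fn": "apply_moves", "kwargs": {"targets": [[50,[0,0,1],[0,0,0]],[50,[0,0,2],[0,0,0]],[50,[0,0,2],[0,0,0]]]}}

```text
time: 11.32
position: [526.9, -68.7, 101.3]
eef_rot: [[0.21, 0.978, -0.0], [0.978, -0.21, 0.0], [0.0, -0.0, -1.0]]
wrist_force: [-1.0, -0.2, -1.4]
grip_width: 53.8
gripper_force: 30.0
```

```bash
python3 s.py;  python3 - <<'E'
from h import *
S=optics.camera("scene");cv2.imwrite("pics/p5.png",cv2.resize(S[160:270,240:350],None,fx=5,fy=5,interpolation=cv2.INTER_CUBIC)[:,:,::-1])
E
```

```text
[526.9 -68.7 101.3] [-1.  -0.2 -1.4] tq [-0.03 -0.13 -0.02] yaw 77.9 q7 -0.39 11.325 53.82109125445347 29.999050323385745
```

View pics/p5.png

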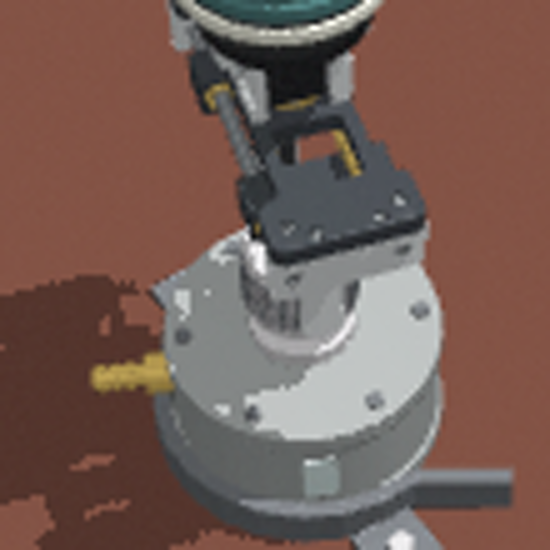

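The scene crop shows the fingers holding the cap, lower on the neck. With only the cap's own weight on the wrist, it has already dropped 4 mm freely, so the keyways appear to be over the pins. I'll push on.

{"fn": "apply_moves", "kwargs": {"targets": [[50,[0,0,2],[0,0,0]],[50,[0,0,4],[0,0,0]],[50,[0,0,6],[0,0,0]],[50,[0,0,7],[0,0,0]],[50,[0,0,7],[0,0,0]]]}}

```text
time: 12.0
position: [527.0, -68.7, 94.5]
eef_rot: [[0.211, 0.978, -0.0], [0.978, -0.211, -0.0], [-0.0, -0.0, -1.0]]
wrist_force: [-1.6, -0.4, 4.3]
grip_width: 53.8
gripper_force: 30.0
```

```bash
python3 s.py
```

```text
[527.  -68.7  94.5] [-1.6 -0.4  4.3] tq [-0.05  0.31  0.07] yaw 77.8 q7 -0.4 12.0 53.76034378830965 30.00140016200021
```

On the spring now. Pushing to home.

{"fn": "apply_moves", "kwargs": {"targets": [[50,[0,0,2],[0,0,0]],[50,[0,0,4],[0,0,0]],[50,[0,0,6],[0,0,0]],[50,[0,0,8],[0,0,0]],[50,[0,0,8],[0,0,0]]]}}

```text
time: 12.62
position: [527.2, -68.8, 87.6]
eef_rot: [[0.211, 0.977, 0.0], [0.977, -0.211, -0.001], [-0.001, 0.0, -1.0]]
wrist_force: [-11.6, -0.8, 31.0]
grip_width: 53.6
gripper_force: 30.0
```

```bash
python3 s.py
```

```text
[527.2 -68.8  87.6] [-11.6  -0.8  31. ] tq [-0.07  2.85  0.  ] yaw 77.8 q7 -0.41 12.625 53.574429749117634 30.006818898255005
```

{"fn": "apply_moves", "kwargs": {"targets": [[50,[0,0,-0.5],[0,0,0]],[50,[0,0,-0.5],[0,0,0]],[50,[0,0,-0.5],[0,0,0]]], "squeeze": 40}}

```text
time: 13.0
position: [527.2, -68.8, 87.7]
eef_rot: [[0.211, 0.977, 0.0], [0.977, -0.211, -0.001], [-0.0, 0.0, -1.0]]
wrist_force: [-8.0, -0.2, 20.9]
grip_width: 53.5
gripper_force: 40.0
```

```bash
python3 s.py;  python3 - <<'E'
from h import *
S=optics.camera("scene");cv2.imwrite("pics/p6.png",cv2.resize(S[170:280,240:350],None,fx=5,fy=5,interpolation=cv2.INTER_CUBIC)[:,:,::-1])
E
```

```text
[527.2 -68.8  87.7] [-8.  -0.2 20.9] tq [-0.09  1.77  0.04] yaw 77.8 q7 -0.41 13.0 53.49386743019327 40.00575419515371
```

View pics/p6.png

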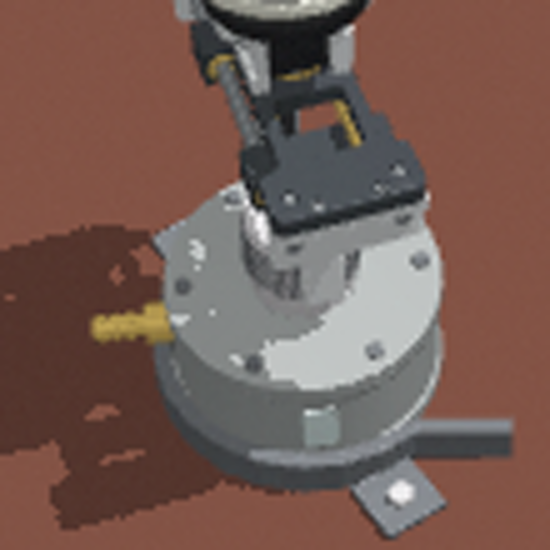

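The crop shows the cap's rim down on the ledge, and the pot upright and seated in the horseshoe. The wrist reads 21 N, so the cap is held home after 18 mm of travel. Handing in.

```bash
python3 -c "
from plant import order
print(order.finish_job())"
```

```text
the job is handed in; nothing more can be done
None
```

I pushed the trap fully back into its holder, turned the cap about 16° until it dropped over the pins, and handed the job in at 13 s with the cap still held pushed home; the hand-in returned no verdict.

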